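# Put the ready reagents back in the bench caddy

### The job

Put the reagents that are ready for use back in the grey caddy tray: the large stain bottle in the wide round cup, the dropper bottle in the square cup, and the two full, black-capped vials in the two narrow round cups, one in each. Keep every bottle and vial upright throughout and stand each flat on the floor of its cup. Leave the two half-filled vials standing where they are.

Things in the scene. Friction and masses are not known exactly. Their poses are not given: they have to be found in the camera images.
- stain_bottle: clear glass reagent bottle, dark red stain inside, white label round it, black cap, 44 mm across, 90 mm tall, standing upright; origin at the centre of its underside (may read 2 mm low), z up. Grip the round body, 25 to 70 mm above its underside. (All stands on the desk between a monitor at the back and a tall microscope on the right, whose eyepieces overhang the right front of the desk at 0.5 m height: keep the arm clear of both)
- dropper_bottle: small white dropper bottle with a pointed tip, body 28 mm across, 69 mm tall over the tip, standing upright; origin at the centre of its underside, z up. Grip the round body, 25 to 40 mm above its underside (the neck and tip above 41 mm give no hold)
- full_vial_a: one of the two full vials: clear glass vial with a black screw cap, filled almost to the neck with pale grey grains (clear glass shows as a gap under the cap), 24 mm across, 56 mm tall, standing upright; origin at the centre of its underside, z up. Grip the glass, 25 to 42 mm above its underside (the cap above 44 mm gives no hold)
- full_vial_b: one of the two full vials: clear glass vial with a black screw cap, filled almost to the neck with pale grey grains (clear glass shows as a gap under the cap), 24 mm across, 56 mm tall, standing upright; origin at the centre of its underside, z up. Grip the glass, 25 to 42 mm above its underside (the cap above 44 mm gives no hold)
- half_vial_a: one of the two half-filled vials, to be left alone: same glass vial, 24 mm across, 56 mm tall, but with a white cap and reddish grains less than half-way up; origin at the centre of its underside
- half_vial_b: one of the two half-filled vials, to be left alone: same glass vial, 24 mm across, 56 mm tall, but with a white cap and reddish grains less than half-way up; origin at the centre of its underside
- wide_cup: the widest round white cup, 65 mm inside, wall 3 mm, for the stain bottle. Fixed in the grey square tray (176 mm, rim 12 mm high, turned up to 35 degrees) with the other cups, 2 by 2, 82 mm apart, in any order. Origin at the centre of its underside, 3 mm above the desk; x, y axes parallel to the tray's sides; floor 3 mm above the origin, rim 20 mm above it.
- square_cup: the only square white cup, 48 mm square inside, wall 3 mm, for the dropper bottle. Fixed in the grey square tray (176 mm, rim 12 mm high, turned up to 35 degrees) with the other cups, 2 by 2, 82 mm apart, in any order. Origin at the centre of its underside, 3 mm above the desk; x, y axes parallel to the tray's sides; floor 3 mm above the origin, rim 15 mm above it.
- narrow_cup_a: one of two alike narrow round white cups, 42 mm inside, wall 3 mm, each for one full vial. Fixed in the grey square tray (176 mm, rim 12 mm high, turned up to 35 degrees) with the other cups, 2 by 2, 82 mm apart, in any order. Origin at the centre of its underside, 3 mm above the desk; x, y axes parallel to the tray's sides; floor 3 mm above the origin, rim 15 mm above it.
- narrow_cup_b: the other of the two alike narrow round white cups, 42 mm inside, wall 3 mm, each for one full vial. Fixed in the grey square tray (176 mm, rim 12 mm high, turned up to 35 degrees) with the other cups, 2 by 2, 82 mm apart, in any order. Origin at the centre of its underside, 3 mm above the desk; x, y axes parallel to the tray's sides; floor 3 mm above the origin, rim 15 mm above it.

How it is judged:
By the outcome, as a careful person would: the job done as asked, in the order asked, and still so for the second after the job is handed in, with the robot touching nothing.
It also fails if it takes over 104 s, if anything falls off the work surface, if the arm or the gripper's body presses on something with over 40 N, if the wrist force passes 120 N, or if a joint passes its speed limit or range.

### The arm

A 7-joint arm with a two-finger parallel gripper is mounted at the origin on a cart in front of the work surface, level with it; the furniture and walls round the work are solid. World frame = base frame: x ahead of the robot, y to its left, z up, the work surface at z = 0. Lengths are in m, angles in rad, forces in N, time in s.
With the tool pointing down it reaches from about 0.4 to 0.85 m from the base axis. Payload 10.4 kg.
Tool frame: the origin (TCP) lies at the very end of the fingers, on their centre line; the grasp point (between the pads) lies 19 mm behind it; z points along the fingers, y is the line along which they close (so a half turn about z gives the same grasp; the last joint's range is limited). The gripper opens to 87 mm and grips with 3 to 60 N. Pads are 19 mm wide; open, the fingers measure 117 mm over their backs; the gripper's body (75 mm by 190 mm) begins 51 mm behind the grasp point.
Start: joints at [1.227, 0.332, -0.065, 1.46, 0.022, 1.35, -0.088], TCP at [0.197, -0.593, 0.223] pointing down, gripper open.
Joint ranges: [-2.6, 2.6], [-0.5, 2.12], [-1.47, 1.34], [0.16, 2.42], [-1.27, 4.41], [0.06, 2.06], [-2.6, 2.6]. Speed limits (rad/s): [2.22, 2.22, 2.79, 2.79, 3.14, 3.14, 3.14].

### API

Orientations are given as a unit quaternion [w, x, y, z].
In Python, from workcell import * gives the robot as it stands. The module is installed in compiled form; this text tells all that it offers.
- The arm moves only by the shell command python3 -m pendant 'ROWS'. ROWS is text: rows parted by semicolons, each of 5 numbers parted by spaces: the finger opening in cm, from 0 to 8.7, then the shift along the tool's x, y, z in cm, then the turn about the tool's z in degrees. In form: grip tx ty tz turn; .... A call has 1 to 8 rows; each row is the pose to reach, as a shift and turn from the pose commanded when the call began, along the tool's axes at that moment; what a row does not reach only later rows make up. A row lasts 1/10 s, in which the tool goes at most 50 mm and 8.59 degrees, less where a joint would pass 70% of its speed; a pose out of reach is approached as far as the arm can. A call with a gripper value outside its range is refused whole. The fingers move at their own pace and stop on an object; the grip force is fixed at half the most. Time passes only in rows, so rows that repeat a pose let the fingers close. It gives the time, the measured TCP pose, the force, the opening and the grip force at its end, in the units of the state.
- get_state(): the state, without advancing time (a new reading comes with each control period).
- grab_frame(name): name is "side" or "top"; returns the picture (420x560x3 uint8, red, green, blue); there is no depth.
- camera_info(name): a dict with "mtx" (3x3 intrinsics, pixels), "R" (3x3) and "t" (3): a world point X has camera coordinates R X + t. Camera axes: x right, y down, z forward; pixel columns grow to the right and rows downward; lengths in m; the calibration is good to about 2 mm. A picture is of the moment at which its call begins. camera_info takes no time and is no camera call.
- sign_off(): hands the job in; it is judged then, once.
Trained networks look in the newest picture that a camera, given by its name, has taken for a name from the list of things; names that differ only in an ending like _2 or _b are one class to them, and where a whole thing is asked for, a point or a joint stands for the part that bears it (a point fixed in the world has none). Each returns a list of dicts, best first, with "p" (0 to 1); they miss things now and then, are a little off and sometimes report something else, mostly with a low value. They report only what shows in the picture. A call takes as long as a camera call.
- search_frame(target, camera): "at" ([x, y, z] in m, in world coordinates, good to about 4 mm: the middle of the surface that is visible of it).
- spot_point(target, camera): "at" ([x, y, z] in m, in world coordinates, good to about 4 mm: a listed point, or the origin of a listed thing).
The state is a dict: "time": time; "joints": joint angles; "qvel": joint speeds; "effort": joint torques, N m; "position": TCP position; "ee_rot": TCP orientation; "force": force on the tool from outside, world axes, zero at the start; "ft_torque": the same for the moment, N m; "width": opening from 0.0 (shut) to 1.0 (fully open); "gripper_force": force on a finger pad.
Only numpy, scipy, OpenCV 4.12 (cv2) and the standard library are available. Lean on these libraries where they do the work, as an engineer would, in place of code of your own. Each camera call takes 0.05 s, during which the arm holds its last target. There are 200 camera calls.

## Working session

There is one attempt and no reset: what is moved stays moved. The work goes in short steps, Python scripts to look and compute and a shell command to move; the robot and the scene stay as the last step left them, time stands still between calls to the robot, and variables do not carry over. Pictures are saved under pics/ and viewed, at most 14 in all, crops included, and the job is handed in when it is done.

```bash
mkdir -p pics; python3 - <<'E'
from workcell import *
import cv2,numpy as np
s=get_state();print(s['time'],s['position'],s['ee_rot'],s['joints'])
for c in("top","side"):
    im=grab_frame(c);cv2.imwrite(f"pics/{c}0.png",im[:,:,::-1])
    i=camera_info(c);print(c,np.round(i['mtx'],1).tolist(),np.round(-np.array(i['R']).T@i['t'],3),np.round(i['R'],3).tolist())
    for n in "stain_bottle dropper_bottle full_vial_a half_vial_a wide_cup square_cup narrow_cup_a".split():
        print(n,[(np.round(d['at'],3).tolist(),round(d['p'],2)) for d in spot_point(n,c)[:4]])
E
```

```text
0.0 [ 0.19694784 -0.59275534  0.22175719] [-6.77502848e-04  9.87159135e-01  1.59738416e-01 -1.49147363e-04] [ 1.22739372  0.33285425 -0.06469561  1.46095752  0.02161292  1.34986425
 -0.08847122]
top [[504.4, 0.0, 280.9], [0.0, 504.4, 206.6], [0.0, 0.0, 1.0]] [0.34  0.035 1.27 ] [[-0.028, -1.0, -0.011], [-0.988, 0.03, -0.15], [0.151, 0.007, -0.989]]
stain_bottle [([0.63, -0.127, 0.0], 0.63)]
dropper_bottle [([0.65, -0.217, 0.003], 0.59)]
full_vial_a [([0.432, -0.025, -0.002], 0.64), ([0.456, -0.129, 0.002], 0.57), ([0.651, -0.221, 0.003], 0.51)]
half_vial_a [([0.43, -0.226, -0.004], 0.58), ([0.639, -0.007, 0.003], 0.46)]
wide_cup [([0.577, 0.241, 0.006], 0.57)]
square_cup [([0.496, 0.224, 0.003], 0.82)]
narrow_cup_a [([0.566, 0.323, 0.003], 0.67), ([0.481, 0.305, 0.004], 0.56)]
side [[465.0, 0.0, 282.0], [0.0, 465.0, 206.9], [0.0, 0.0, 1.0]] [ 0.381 -0.807  0.556] [[0.981, -0.196, -0.002], [-0.103, -0.51, -0.854], [0.166, 0.837, -0.521]]
stain_bottle [([0.626, -0.128, -0.006], 0.56), ([0.431, -0.219, 0.002], 0.18)]
dropper_bottle [([0.653, -0.224, 0.005], 0.58)]
full_vial_a [([0.458, -0.124, 0.004], 0.75), ([0.437, -0.025, -0.006], 0.58)]
half_vial_a [([0.432, -0.217, -0.001], 0.91), ([0.639, -0.008, 0.002], 0.49)]
wide_cup [([0.577, 0.244, 0.002], 0.9)]
square_cup [([0.495, 0.226, 0.003], 0.65)]
narrow_cup_a [([0.479, 0.306, 0.002], 0.74), ([0.562, 0.321, 0.009], 0.47)]
```

View pics/top0.png

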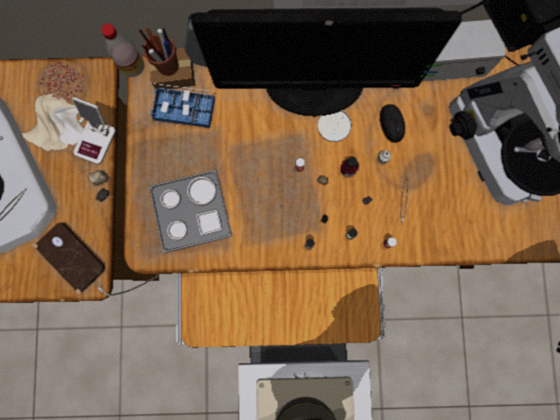

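View pics/side0.png

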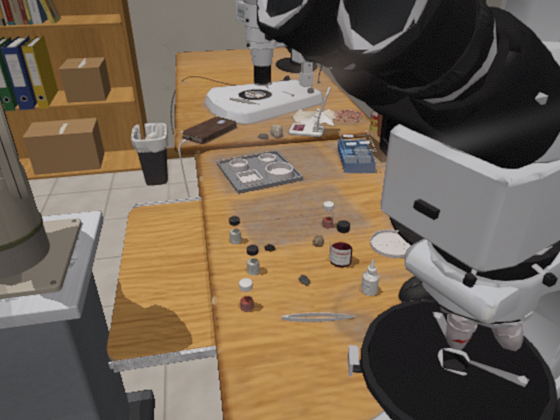

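The top view shows the tray at px (190,210) with the stain bottle at (348,165), the dropper at (384,156), black caps at (310,243) and (351,232), and white caps at (300,164) and (390,242). The side view shows the same layout, with the microscope at right front. The detections agree with both pictures.

```bash
cat > h.py <<'E'
from workcell import *
import numpy as np
from scipy.spatial.transform import Rotation as Ro
def go(*wps):
    "waypoints (x,y,z,theta): tool x heading theta deg; prints tx ty tz turn (cm, deg) from the present pose"
    s=get_state();q=s['ee_rot'];R=Ro.from_quat([q[1],q[2],q[3],q[0]]).as_matrix()
    th=np.degrees(np.arctan2(R[1,0],R[0,0]));print('t',round(s['time'],1),np.round(s['position'],4),'th',round(th,1),'w',round(s['width']*87,1),'tilt',np.round(R[:,2],3))
    for w in wps: print(w,np.round(R.T@(np.array(w[:3])-s['position'])*100,2),'turn',round((th-w[3]+180)%360-180,1))
E
python3 -c "
from h import *
go((.23,-.42,.22,35),(.43,-.13,.22,78),(.628,-.128,.2,78),(.628,-.128,.036,78))"
```

```text
t 0.8 [ 0.1971 -0.5931  0.2226] th 18.4 w 87.0 tilt [ 0. -0. -1.]
(0.23, -0.42, 0.22, 35) [  8.58 -15.39   0.26] turn -16.6
(0.43, -0.13, 0.22, 78) [ 36.71 -36.61   0.26] turn -59.6
(0.628, -0.128, 0.2, 78) [ 55.56 -30.55   2.26] turn -59.6
(0.628, -0.128, 0.036, 78) [ 55.56 -30.56  18.66] turn -59.6
```

```bash
python3 -m pendant '8.7 2 -4 0 -6; 8.7 4.5 -8 0 -12; 8.7 7 -12 0 -18; 8.7 9.5 -15.5 0 -24; 8.7 12.5 -19 0 -30; 8.7 16 -22 0 -36; 8.7 19.5 -25 0 -42; 8.7 23 -27.5 0 -48'; python3 -m pendant '8.7 0 0 0 0'; python3 -c "
from h import *
go((.43,-.13,.22,78),(.628,-.128,.2,78),(.628,-.128,.036,78))"
```

```text
time: 1.6
position: [0.3292, -0.2578, 0.2229]
ee_rot: [0.001, 0.836, 0.549, -0.0]
force: [1.0, -0.5, 0.3]
width: 1.001
gripper_force: 0.0
time: 1.7
position: [0.3318, -0.2553, 0.2232]
ee_rot: [0.001, 0.834, 0.552, 0.0]
force: [-0.8, -0.6, -0.2]
width: 1.0
gripper_force: 0.0
t 1.7 [ 0.3318 -0.2553  0.2232] th 67.0 w 87.0 tilt [ 0.001 -0.001 -1.   ]
(0.43, -0.13, 0.22, 78) [15.37  4.15  0.32] turn -11.0
(0.628, -0.128, 0.2, 78) [23.28 22.3   2.35] turn -11.0
(0.628, -0.128, 0.036, 78) [23.28 22.28 18.75] turn -11.0
```

```bash
python3 -m pendant '8.7 4 1 0 -4; 8.7 8 2 0 -8; 8.7 12 3.5 0 -11; 8.7 15.4 7 0 -11; 8.7 18 11 0 -11; 8.7 20.5 15 1 -11; 8.7 22.5 19 2 -11; 8.7 23.3 22.3 2.4 -11'; python3 -m pendant '8.7 0 0 0 0; 8.7 0 0 0 0';python3 - <<'E'
from h import *
import cv2
for c in ("side",):
    cv2.imwrite(f"pics/{c}1.png",grab_frame(c)[:,:,::-1])
    print([(np.round(d['at'],3).tolist(),round(d['p'],2)) for d in spot_point("stain_bottle",c)[:2]])
go((.628,-.128,.1,78),(.628,-.128,.036,78))
E
```

```text
time: 2.5
position: [0.6282, -0.1347, 0.1968]
ee_rot: [-0.001, 0.78, 0.625, -0.0]
force: [-0.8, 0.1, 0.7]
width: 0.999
gripper_force: 0.0
time: 2.7
position: [0.6262, -0.1359, 0.1975]
ee_rot: [-0.001, 0.781, 0.625, -0.0]
force: [-1.1, -0.2, 0.5]
width: 0.998
gripper_force: 0.0
[([0.63, -0.129, -0.003], 0.73)]
t 2.8 [ 0.6257 -0.1359  0.1989] th 77.3 w 87.0 tilt [ 0.    -0.001 -1.   ]
(0.628, -0.128, 0.1, 78) [0.83 0.05 9.89] turn -0.7
(0.628, -0.128, 0.036, 78) [ 0.83  0.05 16.29] turn -0.7
```

View pics/side1.png

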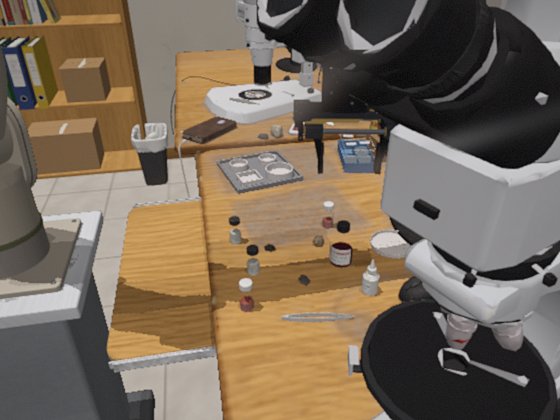

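The gripper, at about px (350,130), is above the stain bottle at (341,255), and the way down is clear. I'm descending and gripping.

```bash
python3 -m pendant '8.7 0.8 0 3 0; 8.7 0.8 0 6 0; 8.7 0.8 0 9 0; 8.7 0.8 0 12 0; 8.7 0.8 0 14.5 0; 8.7 0.8 0 16.3 0; 8.7 0.8 0 16.3 0';python3 -c "
from h import *
go((.628,-.128,.036,78))"; python3 -m pendant '4 0 0 0 0;4 0 0 0 0;4 0 0 0 0;4 0 0 0 0;4 0 0 0 0;4 0 0 0 0;4 0 0 0 0'; python3 -c "
from h import *
go((.628,-.128,.16,78),(.577,.2425,.16,78),(.577,.2425,.044,78))"
```

```text
time: 3.5
position: [0.6263, -0.1281, 0.034]
ee_rot: [-0.001, 0.781, 0.625, -0.001]
force: [-0.1, -0.6, 0.7]
width: 1.0
gripper_force: 0.0
t 3.5 [ 0.6263 -0.1281  0.034 ] th 77.4 w 87.0 tilt [-0.003 -0.    -1.   ]
(0.628, -0.128, 0.036, 78) [ 0.05  0.17 -0.2 ] turn -0.6
time: 4.2
position: [0.6281, -0.1277, 0.0357]
ee_rot: [0.0, 0.781, 0.625, 0.0]
force: [0.6, 0.2, 0.6]
width: 0.513
gripper_force: 30.0
t 4.2 [ 0.6281 -0.1277  0.0357] th 77.4 w 44.6 tilt [ 0. -0. -1.]
(0.628, -0.128, 0.16, 78) [-3.000e-02 -1.000e-02 -1.243e+01] turn -0.6
(0.577, 0.2425, 0.16, 78) [ 35.01 -13.08 -12.44] turn -0.6
(0.577, 0.2425, 0.044, 78) [ 35.01 -13.08  -0.84] turn -0.6
```

```bash
python3 -m pendant '4 0 0 -2 0;4 0 0 -5 0;4 0 0 -8 0;4 0 0 -11 0;4 2 -1 -12.5 0;4 5 -2 -12.5 0;4 9 -3.5 -12.5 0;4 13 -5 -12.5 0'; python3 -m pendant '4 4 -1.5 0 0;4 8 -3 0 0;4 12 -4.5 0 0;4 16 -6 0 0;4 19 -7 0 0;4 21 -7.8 0 0;4 22 -8.1 0 0;4 22 -8.1 0 0';python3 -c "
from h import *
go((.577,.2425,.0425,78))"
```

```text
time: 5.0
position: [0.6068, 0.0119, 0.1603]
ee_rot: [-0.0, 0.781, 0.625, -0.0]
force: [0.9, 1.2, -0.9]
width: 0.509
gripper_force: 30.0
time: 5.8
position: [0.5757, 0.2441, 0.1602]
ee_rot: [-0.0, 0.78, 0.626, -0.0]
force: [-0.0, 0.1, -0.5]
width: 0.51
gripper_force: 30.0
t 5.8 [0.5757 0.2441 0.1602] th 77.5 w 44.3 tilt [-0.001  0.    -1.   ]
(0.577, 0.2425, 0.0425, 78) [-0.14  0.17 11.77] turn -0.5
```

```bash
python3 -m pendant '4 -0.1 0.2 3 0;4 -0.1 0.2 6 0;4 -0.1 0.2 8.5 0;4 -0.1 0.2 10 0;4 -0.1 0.2 11 0;4 -0.1 0.2 11.5 0;4 -0.1 0.2 11.8 0;4 -0.1 0.2 11.8 0'; python3 -m pendant '4 0 0 0.1 0;4 0 0 0.1 0';python3 - <<'E'
from h import *
import cv2
i=grab_frame("side")[:,:,::-1];cv2.imwrite("pics/s2.png",cv2.resize(i[90:230,180:400],None,fx=3,fy=3))
go()
E
```

```text
time: 6.6
position: [0.5788, 0.2411, 0.043]
ee_rot: [0.0, 0.781, 0.625, 0.0]
force: [-0.3, 0.1, -0.7]
width: 0.506
gripper_force: 30.0
time: 6.8
position: [0.5788, 0.2412, 0.0421]
ee_rot: [0.0, 0.781, 0.625, 0.0]
force: [-0.1, -0.8, -0.7]
width: 0.509
gripper_force: 30.0
t 6.8 [0.5787 0.2412 0.042 ] th 77.4 w 44.4 tilt [ 0.001  0.    -1.   ]
```

View pics/s2.png

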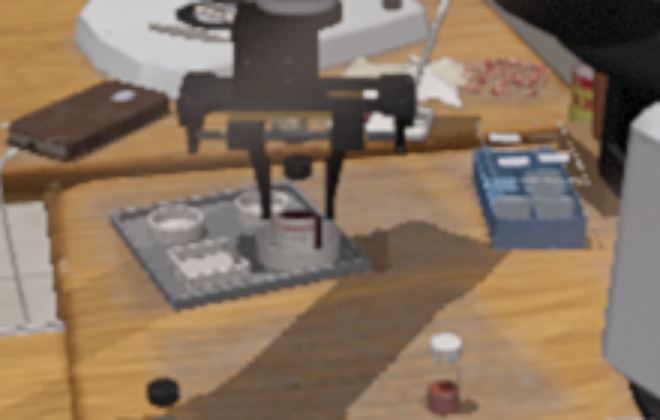

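The stain bottle stands inside the wide cup at crop px (295,235). I'm lowering it 1–2 mm more until it touches, then releasing.

```bash
python3 -m pendant '4 0 0 0.1 0;4 0 0 0.1 0'; python3 -m pendant '4 0 0 0.1 0;4 0 0 0.1 0'
```

```text
time: 7.05
position: [0.5788, 0.2412, 0.0416]
ee_rot: [0.0, 0.781, 0.625, 0.0]
force: [-2.7, -1.6, 8.0]
width: 0.512
gripper_force: 30.0
time: 7.25
position: [0.5788, 0.2413, 0.0416]
ee_rot: [0.001, 0.781, 0.625, 0.0]
force: [-5.9, -4.1, 15.5]
width: 0.508
gripper_force: 30.0
```

```bash
python3 -m pendant '6 0 0 -0.1 0;8.7 0 0 -0.1 0;8.7 0 0 -0.1 0;8.7 0 0 -0.1 0;8.7 0 0 -3 0;8.7 0 0 -7 0;8.7 0 0 -11 0;8.7 0 0 -13 0'; python3 -c "
from h import *
go((.652,-.2205,.16,74),(.652,-.2205,.015,74))"
```

```text
time: 8.05
position: [0.5794, 0.2419, 0.1732]
ee_rot: [0.001, 0.78, 0.625, 0.002]
force: [-0.7, -0.0, 0.4]
width: 0.989
gripper_force: 0.0
t 8.1 [0.5794 0.2419 0.1732] th 77.4 w 86.1 tilt [ 0.004  0.002 -1.   ]
(0.652, -0.2205, 0.16, 74) [-43.54  17.18   1.27] turn 3.4
(0.652, -0.2205, 0.015, 74) [-43.58  17.13  15.77] turn 3.4
```

```bash
python3 -m pendant '8.7 -4 1.5 0 0;8.7 -8 3 0 0;8.7 -12 4.6 0 0;8.7 -16 6.2 0 1;8.7 -20 7.8 0 2;8.7 -24 9.4 0 3;8.7 -28 11 0 3;8.7 -32 12.6 0 3'; python3 -m pendant '8.7 -4 1.6 0 0;8.7 -7 2.8 0 0;8.7 -9.5 3.8 0 0;8.7 -11 4.4 0 0;8.7 -11 4.4 0 0'; python3 - <<'E'
from h import *
import cv2
for c in ("side","top"):
    i=grab_frame(c)
    print([(np.round(d['at'],3).tolist(),round(d['p'],2)) for d in spot_point("dropper_bottle",c)[:2]])
    if c=="top": cv2.imwrite("pics/t3.png",i[:,:,::-1])
go((.652,-.2205,.016,74))
E
```

```text
time: 8.85
position: [0.6315, -0.1006, 0.1695]
ee_rot: [0.0, 0.797, 0.604, -0.0]
force: [1.1, 0.8, 0.2]
width: 1.0
gripper_force: 0.0
time: 9.35
position: [0.6439, -0.2191, 0.169]
ee_rot: [0.0, 0.798, 0.603, -0.0]
force: [-0.2, 0.9, -0.2]
width: 0.997
gripper_force: 0.0
[([0.655, -0.22, 0.003], 0.81), ([0.432, -0.219, 0.002], 0.44)]
[]
t 9.6 [ 0.6446 -0.214   0.1698] th 74.5 w 86.4 tilt [ 0.     0.001 -1.   ]
(0.652, -0.2205, 0.016, 74) [-0.44  0.89 15.38] turn 0.5
```

View pics/t3.png

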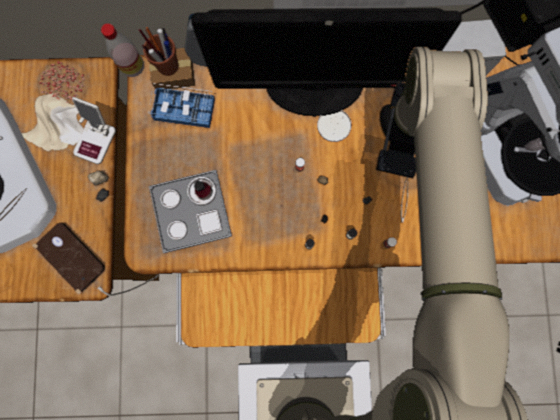

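The wrist at px (445,90) and forearm stay left of the microscope at (500,150), and the stain bottle stands in the wide cup at (202,190). I'm descending on the dropper.

```bash
python3 -m pendant '8.7 -0.4 0.9 3 0;8.7 -0.4 0.9 6 0;8.7 -0.4 0.9 8 0;8.7 -0.4 0.9 8 0'; python3 -c "
from h import *
go((.6525,-.2205,.016,74))"
```

```text
time: 9.95
position: [0.6502, -0.2207, 0.0865]
ee_rot: [-0.002, 0.796, 0.605, -0.001]
force: [-0.2, 0.1, -0.4]
width: 0.999
gripper_force: 0.0
t 9.9 [ 0.6502 -0.2207  0.0865] th 74.5 w 86.9 tilt [-0.005  0.002 -1.   ]
(0.6525, -0.2205, 0.016, 74) [0.07 0.25 7.05] turn 0.5
```

```bash
python3 -m pendant '8.7 0 0.1 2.5 0;8.7 0 0.1 5 0;8.7 0 0.1 6.5 0;8.7 0 0.1 7.1 0;8.7 0 0.1 7.1 0;8.7 0 0.1 7.1 0'; python3 -m pendant '2 0 0 0 0;2 0 0 0 0;2 0 0 0 0;2 0 0 0 0;2 0 0 0 0;2 0 0 0 0;2 0 0 0 0;2 0 0 0 0'; python3 -c "
from h import *
go((.652,-.22,.15,74),(.4955,.225,.15,12))"
```

```text
time: 10.55
position: [0.6537, -0.2231, 0.02]
ee_rot: [0.001, 0.797, 0.605, 0.001]
force: [-0.2, 0.2, 0.9]
width: 1.001
gripper_force: 0.0
time: 11.35
position: [0.6528, -0.2231, 0.0186]
ee_rot: [0.0, 0.797, 0.604, 0.0]
force: [0.2, 0.4, -0.9]
width: 0.355
gripper_force: 0.0
t 11.3 [ 0.6528 -0.2231  0.0186] th 74.4 w 30.9 tilt [ 0. -0. -1.]
(0.652, -0.22, 0.15, 74) [  0.27  -0.16 -13.14] turn 0.4
(0.4955, 0.225, 0.15, 12) [ 38.92 -27.21 -13.15] turn 62.4
```

```bash
python3 -m pendant '4 0 0 0 0;4 0.2 0 0.3 0;4 0.2 0 0.3 0;2 0.2 0 0.3 0;2 0.2 0 0.3 0;2 0.2 0 0.3 0;2 0.2 0 0.3 0;2 0.2 0 0.3 0'; python3 -m pendant '2 0 0 0 0;2 0 0 0 0'; python3 -c "
from h import *
go((.652,-.22,.15,74),(.4955,.225,.15,12))"
```

```text
time: 12.15
position: [0.6533, -0.2212, 0.0156]
ee_rot: [0.0, 0.797, 0.604, 0.0]
force: [-0.2, -0.9, -0.4]
width: 0.318
gripper_force: 30.0
time: 12.35
position: [0.6533, -0.2212, 0.0156]
ee_rot: [0.0, 0.797, 0.604, -0.0]
force: [0.6, 0.2, -0.2]
width: 0.318
gripper_force: 30.0
t 12.3 [ 0.6533 -0.2212  0.0156] th 74.4 w 27.6 tilt [ 0. -0. -1.]
(0.652, -0.22, 0.15, 74) [  0.08  -0.16 -13.44] turn 0.4
(0.4955, 0.225, 0.15, 12) [ 38.72 -27.21 -13.45] turn 62.4
```

```bash
python3 -m pendant '2 0 0 -2 0;2 0 0 -5 0;2 0 0 -9 0;2 1 -1 -12.5 0;2 4 -3.5 -13.5 6;2 7 -6 -13.5 12;2 10 -8.5 -13.5 18;2 13 -11 -13.5 24'; python3 -c "
from h import *
go((.4955,.225,.15,12))"
```

```text
time: 13.15
position: [0.5816, -0.065, 0.1508]
ee_rot: [0.0, 0.906, 0.424, 0.0]
force: [1.0, 1.3, -0.8]
width: 0.322
gripper_force: 30.0
t 13.2 [ 0.5816 -0.065   0.1508] th 50.1 w 28.0 tilt [ 0. -0. -1.]
(0.4955, 0.225, 0.15, 12) [ 16.74 -25.2    0.07] turn 38.1
```

```bash
python3 -m pendant '2 2.5 -3.8 0 6;2 5 -7.6 0 12;2 7.5 -11.4 0 18;2 10 -15.2 0 24;2 12.5 -19 0 30;2 15 -22.5 0 36;2 16.7 -25.2 0 38;2 16.7 -25.2 0 38'; python3 -m pendant '2 0 0 0 0;2 0 0 0 0'; python3 -c "
from h import *
go((.4955,.225,.023,12),(.4955,.225,.0216,12))"
```

```text
time: 13.95
position: [0.4924, 0.2285, 0.151]
ee_rot: [-0.001, 0.994, 0.111, 0.0]
force: [0.4, -0.5, -0.8]
width: 0.318
gripper_force: 30.0
time: 14.15
position: [0.4953, 0.2218, 0.1504]
ee_rot: [0.0, 0.994, 0.107, 0.0]
force: [0.8, 0.4, -0.5]
width: 0.316
gripper_force: 30.0
t 14.2 [0.4953 0.2218 0.1504] th 12.3 w 27.5 tilt [ 0.    -0.001 -1.   ]
(0.4955, 0.225, 0.023, 12) [ 0.09 -0.32 12.74] turn 0.3
(0.4955, 0.225, 0.0216, 12) [ 0.09 -0.32 12.88] turn 0.3
```

```bash
python3 -m pendant '2 0.1 -0.3 3 0;2 0.1 -0.3 6 0;2 0.1 -0.3 9 0;2 0.1 -0.3 11 0;2 0.1 -0.3 12 0;2 0.1 -0.3 12.5 0;2 0.1 -0.3 12.7 0;2 0.1 -0.3 12.7 0'; python3 -m pendant '2 0 0 0.1 0;2 0 0 0.1 0';python3 - <<'E'
from h import *
import cv2
i=grab_frame("side")[:,:,::-1];cv2.imwrite("pics/s4.png",cv2.resize(i[90:230,180:400],None,fx=3,fy=3))
go()
E
```

```text
time: 14.95
position: [0.4957, 0.2262, 0.0243]
ee_rot: [-0.0, 0.994, 0.108, 0.001]
force: [0.5, -1.0, -1.2]
width: 0.314
gripper_force: 30.0
time: 15.15
position: [0.4955, 0.2263, 0.0231]
ee_rot: [-0.0, 0.994, 0.108, 0.001]
force: [-0.0, 0.3, -0.1]
width: 0.317
gripper_force: 30.0
t 15.2 [0.4954 0.2262 0.023 ] th 12.4 w 27.6 tilt [ 0.001  0.    -1.   ]
```

View pics/s4.png

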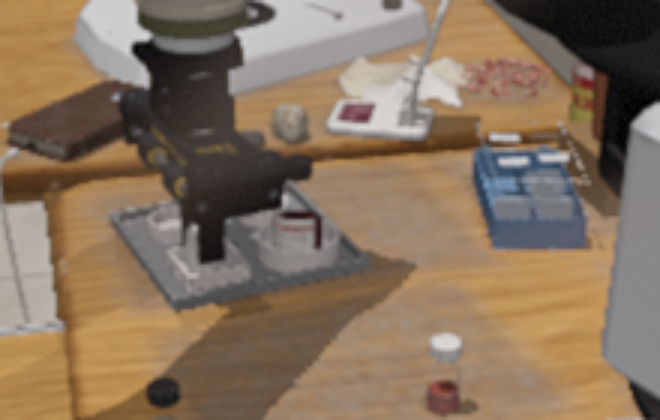

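The dropper is in the square cup at crop px (195,250), and the stain bottle is undisturbed at (298,235). I'm lowering 1–2 mm more until it touches.

```bash
python3 -m pendant '2 0 0 0.1 0;2 0 0 0.1 0'; python3 -m pendant '2 0 0 0.1 0;2 0 0 0.1 0'
```

```text
time: 15.4
position: [0.4951, 0.2261, 0.0215]
ee_rot: [0.0, 0.994, 0.108, 0.0]
force: [-0.3, 0.5, 0.3]
width: 0.322
gripper_force: 30.0
time: 15.6
position: [0.4952, 0.2262, 0.0214]
ee_rot: [0.0, 0.994, 0.108, 0.0]
force: [-4.2, -2.1, 10.9]
width: 0.32
gripper_force: 30.0
```

```bash
python3 -m pendant '4 0 0 -0.1 0;5.5 0 0 -0.1 0;5.5 0 0 -0.1 0;5.5 0 0 -0.5 0;5.5 0 0 -4 0;5.5 0 0 -8 0;5.5 0 0 -12 0;5.5 0 0 -13.5 0'; python3 -c "
from h import *
go((.4345,-.025,.15,90))"
```

```text
time: 16.4
position: [0.4965, 0.2272, 0.1597]
ee_rot: [-0.001, 0.994, 0.108, 0.003]
force: [0.8, 0.6, 0.9]
width: 0.635
gripper_force: 0.0
t 16.4 [0.4965 0.2272 0.1597] th 12.4 w 55.2 tilt [ 0.005  0.002 -1.   ]
(0.4345, -0.025, 0.15, 90) [-11.47  23.3    0.89] turn -77.6
```

```bash
python3 -m pendant '5.5 -1.3 2.6 0 -8;5.5 -2.6 5.2 0 -16;5.5 -4 8 0 -24;5.5 -5.4 11 0 -32;5.5 -6.8 14 0 -40;5.5 -8.2 17 0 -48;5.5 -9.8 20 0 -56;5.5 -11.4 23.2 0 -64'; python3 -m pendant '5.5 0 0 0 -7;5.5 0 0 0 -13;5.5 0 0 0 -13'; python3 - <<'E'
from h import *
for c in ("side","top"):
    grab_frame(c)
    print([(np.round(d['at'],3).tolist(),round(d['p'],2)) for d in spot_point("full_vial_a",c)[:3]])
go((.4345,-.025,.1,90))
E
```

```text
time: 17.2
position: [0.4338, -0.0227, 0.1554]
ee_rot: [0.0, 0.788, 0.615, -0.0]
force: [1.3, 0.1, 0.3]
width: 0.634
gripper_force: 0.0
time: 17.5
position: [0.4342, -0.0217, 0.1553]
ee_rot: [-0.0, 0.715, 0.699, -0.0]
force: [0.5, 0.0, -0.3]
width: 0.632
gripper_force: 0.0
[([0.437, -0.022, -0.001], 0.74), ([0.462, -0.125, 0.002], 0.59)]
[]
t 17.7 [ 0.4344 -0.0213  0.1554] th 88.5 w 54.8 tilt [-0. -0. -1.]
(0.4345, -0.025, 0.1, 90) [-0.37  0.02  5.54] turn -1.5
```

```bash
python3 -m pendant '5.5 -0.2 0.1 3 0;5.5 -0.2 0.1 6 0;5.5 -0.2 0.1 9 0;5.5 -0.2 0.1 11.5 0;5.5 -0.2 0.1 13 0;5.5 -0.2 0.1 14 0;5.5 -0.2 0.1 14 0;5.5 -0.2 0.1 14 0'; python3 - <<'E'
from h import *
import cv2
i=grab_frame("side")[:,:,::-1];cv2.imwrite("pics/s5.png",cv2.resize(i[150:320,180:400],None,fx=3,fy=3))
go((.4355,-.024,.015,90))
E
```

```text
time: 18.5
position: [0.4359, -0.0234, 0.0161]
ee_rot: [0.0, 0.716, 0.698, 0.0]
force: [-0.8, 0.7, -0.4]
width: 0.63
gripper_force: 0.0
t 18.6 [ 0.4361 -0.0235  0.0163] th 88.6 w 54.9 tilt [ 0.001 -0.    -1.   ]
(0.4355, -0.024, 0.015, 90) [-0.05 -0.06  0.13] turn -1.4
```

View pics/s5.png

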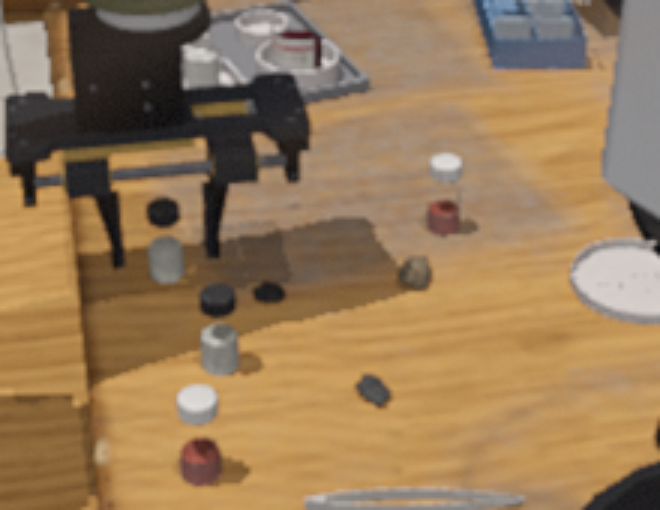

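The vial at crop px (165,245) stands centred between the fingers at (115,250) and (212,240). I'm gripping and lifting.

```bash
python3 -m pendant '1.8 0 0 0.1 0;1.8 0 0 0.1 0;1.8 0 0 0.1 0;1.8 0 0 0.1 0;1.8 0 0 0.1 0;1.8 0 0 0.1 0;1.8 0 0 0.1 0;1.8 0 0 0.1 0'; python3 -c "
from h import *
go((.564,.322,.16,102))"
```

```text
time: 19.35
position: [0.4355, -0.0236, 0.0146]
ee_rot: [0.0, 0.716, 0.698, -0.0]
force: [-0.3, -0.7, 1.8]
width: 0.262
gripper_force: 30.0
t 19.4 [ 0.4355 -0.0236  0.0146] th 88.6 w 22.8 tilt [ 0. -0. -1.]
(0.564, 0.322, 0.16, 102) [ 34.86  11.99 -14.55] turn -13.4
```

```bash
python3 -m pendant '1.8 0 0 -2 0;1.8 0 0 -6 0;1.8 0 0 -10 0;1.8 2 0.7 -14 0;1.8 5 1.7 -14.5 0;1.8 9 3.1 -14.5 -4;1.8 13 4.5 -14.5 -8;1.8 17 5.9 -14.5 -12'; python3 -m pendant '1.8 4 2 0 0;1.8 8 4 0 0;1.8 12 6 0 0;1.8 15 7.5 0 0;1.8 17 8.5 0 0;1.8 17.5 9 0 0;1.8 17.5 9 0 0;1.8 17.5 9 0 0'; python3 -c "
from h import *
go((.564,.322,.022,102))"
```

```text
time: 20.15
position: [0.4991, 0.1463, 0.1596]
ee_rot: [0.0, 0.638, 0.77, 0.0]
force: [0.6, -0.7, 0.1]
width: 0.26
gripper_force: 30.0
time: 20.95
position: [0.5552, 0.332, 0.1592]
ee_rot: [0.0, 0.639, 0.769, -0.001]
force: [0.5, -0.2, -0.6]
width: 0.263
gripper_force: 30.0
t 20.9 [0.5552 0.332  0.1592] th 100.5 w 22.9 tilt [-0.    -0.001 -1.   ]
(0.564, 0.322, 0.022, 102) [-1.13  0.68 13.72] turn -1.5
```

```bash
python3 -m pendant '1.8 -1.1 0.7 2 -1.5;1.8 -1.1 0.7 5 -1.5;1.8 -1.1 0.7 8 -1.5;1.8 -1.1 0.7 8 -1.5';  python3 - <<'E'
from h import *
go((.564,.322,.022,102))
grab_frame("side");print([(np.round(d['at'],3).tolist(),round(d['p'],2)) for d in spot_point("narrow_cup_a","side")[:3]])
E
```

```text
time: 21.35
position: [0.5624, 0.3203, 0.0757]
ee_rot: [-0.001, 0.63, 0.777, -0.003]
force: [-0.6, -0.7, -0.8]
width: 0.264
gripper_force: 30.0
t 21.4 [0.5624 0.3203 0.0757] th 102.0 w 23.0 tilt [-0.005 -0.004 -1.   ]
(0.564, 0.322, 0.022, 102) [0.15 0.23 5.37] turn -0.0
[([0.48, 0.305, 0.002], 0.58), ([0.562, 0.322, 0.006], 0.45)]
```

```bash
python3 -m pendant '1.8 0 0.1 2 0;1.8 0 0.1 4 0;1.8 0 0.1 5 0;1.8 0 0.1 5.4 0;1.8 0 0.1 5.6 0;1.8 0 0.1 5.6 0;1.8 0 0.1 5.6 0'; python3 -m pendant '1.8 0 0 0.1 0;1.8 0 0 0.1 0'; python3 -m pendant '1.8 0 0 0.1 0;1.8 0 0 0.1 0'
```

```text
time: 22.15
position: [0.5653, 0.3245, 0.0244]
ee_rot: [0.0, 0.629, 0.778, 0.001]
force: [-0.1, -0.1, 0.2]
width: 0.262
gripper_force: 30.0
time: 22.35
position: [0.565, 0.3242, 0.0227]
ee_rot: [0.0, 0.629, 0.778, 0.0]
force: [0.3, 0.8, 0.5]
width: 0.263
gripper_force: 30.0
time: 22.55
position: [0.5648, 0.3241, 0.0214]
ee_rot: [0.0, 0.629, 0.778, -0.0]
force: [-0.6, -0.3, -1.1]
width: 0.261
gripper_force: 30.0
```

```bash
python3 -m pendant '1.8 0 0 0.1 0;1.8 0 0 0.1 0';  python3 - <<'E'
from h import *
import cv2
i=grab_frame("side")[:,:,::-1];cv2.imwrite("pics/s6.png",cv2.resize(i[90:230,180:400],None,fx=3,fy=3))
go()
E
```

```text
time: 22.75
position: [0.565, 0.3242, 0.0207]
ee_rot: [0.0, 0.629, 0.778, 0.0]
force: [-0.6, -0.8, 2.9]
width: 0.262
gripper_force: 30.0
t 22.8 [0.5649 0.3242 0.0208] th 102.1 w 22.7 tilt [ 0. -0. -1.]
```

View pics/s6.png

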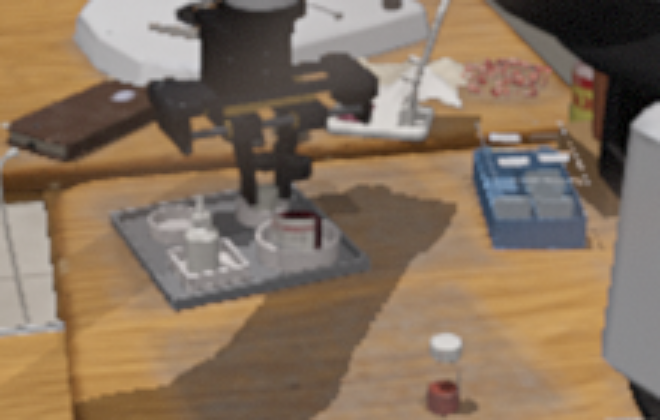

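The vial is in the far narrow cup at crop px (265,205), touching the floor at 2.9 N. The dropper stands upright at (203,250). I'm releasing and going to the next vial.

```bash
python3 -m pendant '3 0 0 0 0;4.2 0 0 0 0;4.2 0 0 0 0;4.2 0 0 -0.5 0;4.2 0 0 -4 0;4.2 0 0 -8 0;4.2 0 0 -12 0;5.5 0 0 -13.5 0'; python3 -c "
from h import *
go((.4585,-.1265,.15,85))"
```

```text
time: 23.6
position: [0.5661, 0.3255, 0.1604]
ee_rot: [0.001, 0.629, 0.778, 0.003]
force: [0.6, 0.3, 0.0]
width: 0.515
gripper_force: 0.0
t 23.6 [0.5661 0.3255 0.1604] th 102.1 w 44.8 tilt [ 0.005  0.003 -1.   ]
(0.4585, -0.1265, 0.15, 85) [-41.95 -19.99   0.86] turn 17.1
```

```bash
python3 -m pendant '5.5 -4 -1.9 0 2;5.5 -8 -3.8 0 4;5.5 -12 -5.7 0 6;5.5 -16 -7.6 0 8;5.5 -20 -9.5 0 10;5.5 -24 -11.4 0 12;5.5 -28 -13.3 0 14;5.5 -32 -15.2 0 17'; python3 -m pendant '5.5 -3 -2 0 0;5.5 -6 -4 0 0;5.5 -8 -6 0 0;5.5 -8 -6 0 0;5.5 -8 -6 0 0'; python3 -c "
from h import *
grab_frame('side');print([(np.round(d['at'],3).tolist(),round(d['p'],2)) for d in spot_point('full_vial_a','side')[:3]])
go((.4585,-.1265,.016,85))"
```

```text
time: 24.4
position: [0.4823, -0.0223, 0.1555]
ee_rot: [0.0, 0.737, 0.675, -0.0]
force: [1.0, -0.8, -0.5]
width: 0.632
gripper_force: 0.0
time: 24.9
position: [0.4165, -0.0952, 0.1557]
ee_rot: [0.0, 0.737, 0.676, -0.0]
force: [-0.5, 0.5, -0.7]
width: 0.635
gripper_force: 0.0
[([0.461, -0.124, 0.003], 0.75), ([0.565, 0.324, -0.0], 0.51)]
t 25.0 [ 0.4172 -0.0943  0.1556] th 85.2 w 55.2 tilt [ 0.  0. -1.]
(0.4585, -0.1265, 0.016, 85) [-2.86  4.38 13.96] turn 0.2
```

```bash
python3 -m pendant '5.5 -1.4 2.2 0 0;5.5 -2.7 4.5 0 0;5.5 -2.7 4.5 2 0;5.5 -2.7 4.5 4 0;5.5 -2.7 4.5 6 0;5.5 -2.7 4.5 7 0;5.5 -2.7 4.5 7 0'; python3 -c "
from h import *
go((.4595,-.1255,.016,85))"
```

```text
time: 25.7
position: [0.4587, -0.1249, 0.0844]
ee_rot: [-0.001, 0.736, 0.677, -0.0]
force: [-0.4, 0.0, 0.3]
width: 0.631
gripper_force: 0.0
t 25.7 [ 0.4587 -0.1249  0.0844] th 85.2 w 54.9 tilt [-0.002  0.001 -1.   ]
(0.4595, -0.1255, 0.016, 85) [-0.07  0.1   6.84] turn 0.2
```

```bash
python3 -m pendant '5.5 0 0 2.5 0;5.5 0 0 5 0;5.5 0 0 6.5 0;5.5 0 0 7 0;5.5 0 0 7 0;5.5 0 0 7 0';python3 - <<'E'
from h import *
import cv2
i=grab_frame("side")[:,:,::-1];cv2.imwrite("pics/s7.png",cv2.resize(i[150:320,180:400],None,fx=3,fy=3))
go((.4595,-.1255,.015,85))
E
```

```text
time: 26.3
position: [0.46, -0.126, 0.0167]
ee_rot: [0.001, 0.737, 0.676, 0.0]
force: [-0.6, 0.1, 0.4]
width: 0.631
gripper_force: 0.0
t 26.4 [ 0.46   -0.126   0.0167] th 85.1 w 54.8 tilt [ 0.002 -0.001 -1.   ]
(0.4595, -0.1255, 0.015, 85) [ 0.05 -0.06  0.17] turn 0.1
```

View pics/s7.png

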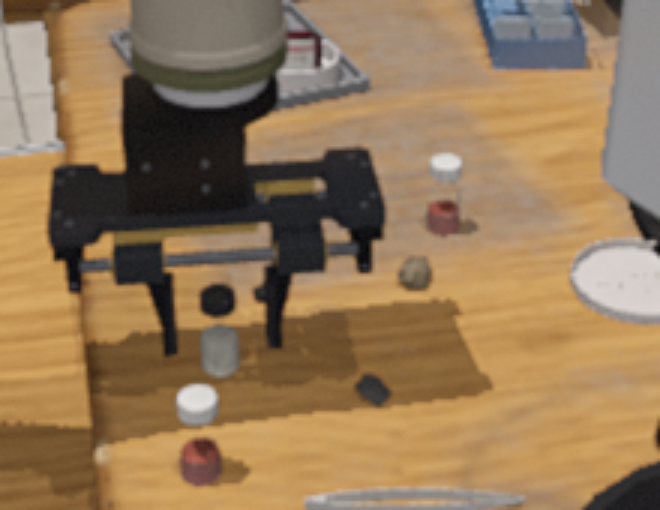

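The second black-capped vial at crop px (218,330) is centred between the fingers at (168,330) and (275,325). The half-filled one at (200,435) is clear.

```bash
python3 -m pendant '1.8 0 0 0.1 0;1.8 0 0 0.1 0;1.8 0 0 0.1 0;1.8 0 0 0.1 0;1.8 0 0 0.1 0;1.8 0 0 0.1 0;1.8 0 0 0.1 0;1.8 0 0 0.1 0'; python3 -m pendant '1.8 0 0 -2 0;1.8 0 0 -6 0;1.8 0 0 -10 0;1.8 0 0 -14.5 0;1.8 0 0 -14.5 0'; python3 -c "
from h import *
go((.4798,.306,.16,102))"
```

```text
time: 27.15
position: [0.4591, -0.1259, 0.0146]
ee_rot: [0.0, 0.737, 0.676, -0.0]
force: [-0.2, 0.4, 1.1]
width: 0.261
gripper_force: 30.0
time: 27.65
position: [0.4622, -0.1264, 0.1651]
ee_rot: [0.004, 0.737, 0.676, 0.002]
force: [0.2, 0.3, 0.4]
width: 0.264
gripper_force: 30.0
t 27.6 [ 0.4622 -0.1264  0.1651] th 85.1 w 23.0 tilt [ 0.008 -0.003 -1.   ]
(0.4798, 0.306, 0.16, 102) [43.23 -1.95  0.38] turn -16.9
```

```bash
python3 -m pendant '1.8 4 -0.2 0 -2;1.8 8 -0.4 0 -4;1.8 12.5 -0.6 0 -6;1.8 17 -0.8 0 -8;1.8 21.5 -1 0 -10;1.8 26 -1.2 0 -12;1.8 30 -1.4 0 -14;1.8 34 -1.6 0 -17'; python3 -m pendant '1.8 0 0 0 0;1.8 0 0 0 0'; python3 -c "
from h import *
go((.4798,.306,.16,102))"
```

```text
time: 28.45
position: [0.472, 0.2159, 0.1592]
ee_rot: [0.0, 0.628, 0.778, -0.0]
force: [1.0, 0.8, 0.1]
width: 0.26
gripper_force: 30.0
time: 28.65
position: [0.4718, 0.215, 0.1589]
ee_rot: [-0.0, 0.628, 0.778, -0.0]
force: [0.4, -0.5, -1.0]
width: 0.262
gripper_force: 30.0
t 28.6 [0.4718 0.215  0.1589] th 102.2 w 22.8 tilt [-0.001  0.    -1.   ]
(0.4798, 0.306, 0.16, 102) [ 8.72  2.7  -0.11] turn 0.2
```

```bash
python3 -m pendant '1.8 3 0.9 0 0;1.8 6 1.8 0 0;1.8 8 2.4 0 0;1.8 8.7 2.7 0 0;1.8 8.7 2.7 3 0;1.8 8.7 2.7 6 0;1.8 8.7 2.7 8 0;1.8 8.7 2.7 8 0'; python3 -m pendant '1.8 0 0 0 0'; python3 -c "
from h import *
go((.4798,.306,.0225,102))"
```

```text
time: 29.45
position: [0.4797, 0.3018, 0.0766]
ee_rot: [-0.0, 0.63, 0.777, -0.003]
force: [0.2, 0.3, -0.4]
width: 0.264
gripper_force: 30.0
time: 29.55
position: [0.481, 0.3038, 0.0799]
ee_rot: [0.0, 0.629, 0.777, -0.0]
force: [0.4, 0.0, -0.3]
width: 0.265
gripper_force: 30.0
t 29.6 [0.481  0.3038 0.0799] th 102.0 w 23.0 tilt [-0.    -0.001 -1.   ]
(0.4798, 0.306, 0.0225, 102) [ 0.24 -0.08  5.74] turn -0.0
```

```bash
python3 -m pendant '1.8 0.1 -0.1 2 0;1.8 0.1 -0.1 4 0;1.8 0.1 -0.1 5 0;1.8 0.1 -0.1 5.5 0;1.8 0.1 -0.1 5.7 0;1.8 0.1 -0.1 5.7 0;1.8 0.1 -0.1 5.7 0'; python3 -m pendant '1.8 0 0 0.1 0;1.8 0 0 0.1 0'; python3 -m pendant '1.8 0 0 0.1 0;1.8 0 0 0.1 0';  python3 - <<'E'
from h import *
import cv2
i=grab_frame("side")[:,:,::-1];cv2.imwrite("pics/s8.png",cv2.resize(i[90:230,180:400],None,fx=3,fy=3))
go()
E
```

```text
time: 30.25
position: [0.4798, 0.306, 0.0233]
ee_rot: [0.0, 0.629, 0.778, 0.0]
force: [-0.2, -0.1, -0.2]
width: 0.264
gripper_force: 30.0
time: 30.45
position: [0.4794, 0.3058, 0.0217]
ee_rot: [0.0, 0.629, 0.778, 0.0]
force: [0.4, 0.0, -0.5]
width: 0.258
gripper_force: 30.0
time: 30.65
position: [0.4795, 0.3058, 0.0207]
ee_rot: [0.0, 0.629, 0.778, 0.0]
force: [0.4, 1.1, 1.5]
width: 0.263
gripper_force: 30.0
t 30.7 [0.4794 0.3058 0.0206] th 102.1 w 22.6 tilt [ 0. -0. -1.]
```

View pics/s8.png

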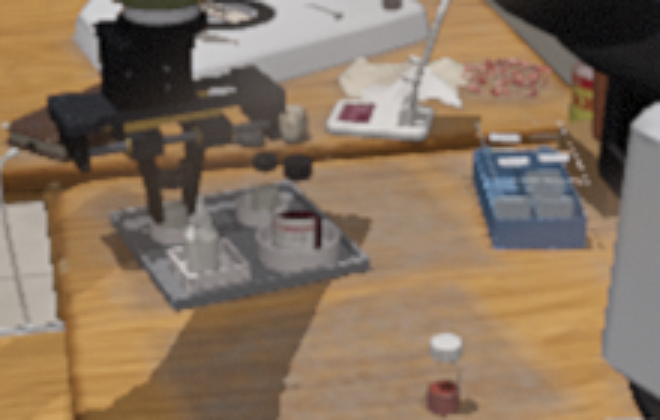

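The last vial is in its narrow cup at crop px (170,215) and just touching the floor. The other three stand upright. I'm releasing and rising.

```bash
python3 -m pendant '3 0 0 0 0;4.2 0 0 0 0;4.2 0 0 0 0;4.2 0 0 -0.5 0;4.2 0 0 -4 0;4.2 0 0 -8 0;4.2 0 0 -12 0;4.2 0 0 -15 0'; python3 -m pendant '4.2 -3 -5 -3 0;4.2 -6 -9 -5 0;4.2 -9 -10 -5 0;4.2 -13 -10 -5 0;4.2 -17 -10 -5 0;4.2 -21 -10 -5 0;4.2 -24 -10 -5 0;4.2 -24 -10 -5 0'; python3 - <<'E'
from h import *
import cv2
a=cv2.resize(grab_frame("side")[90:320,180:400,::-1],None,fx=1.8,fy=1.8)
b=cv2.resize(grab_frame("top")[140:270,140:420,::-1],None,fx=1.4,fy=1.4)
m=np.zeros((a.shape[0],800,3),np.uint8);m[:,:a.shape[1]]=a;m[:b.shape[0],400:400+b.shape[1]]=b
cv2.imwrite("pics/f.png",m)
go()
E
```

```text
time: 31.5
position: [0.4795, 0.3063, 0.1735]
ee_rot: [0.0, 0.629, 0.778, 0.001]
force: [0.4, -0.1, -0.0]
width: 0.481
gripper_force: 0.0
time: 32.3
position: [0.4321, 0.0462, 0.2206]
ee_rot: [0.0, 0.631, 0.776, -0.0]
force: [-0.0, -0.1, 0.4]
width: 0.48
gripper_force: 0.0
t 32.4 [0.4317 0.0502 0.2207] th 102.0 w 42.0 tilt [ 0.  0. -1.]
```

View pics/f.png

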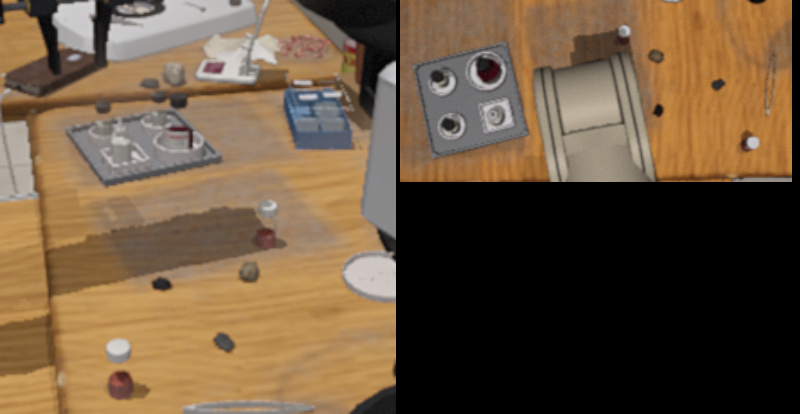

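All four items stand in their cups: wide at (487,68), square at (497,115), and narrow at (440,78) and (452,125). The two half-filled vials, at (267,225) and (120,370), have not moved.

```bash
python3 -c "
from workcell import *
print(sign_off())"
```

```text
the job is handed in; nothing more can be done
None
```

The job is handed in: the stain bottle, dropper bottle and both full vials stand upright in their cups, and the two half-filled vials were left where they were.

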